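Open the worktop pedal bin for the cook and let its lid down gently

ROBOT

A 6-joint arm with a two-finger parallel gripper is mounted at the origin on a cart in front of the work surface, level with it; the furniture and walls round the work are solid. World frame = base frame: x ahead of the robot, y to its left, z up, the work surface at z = 0. Lengths are in m, angles in rad, forces in N, time in s.
With the tool pointing down it reaches from about 0.35 to 0.85 m from the base axis. Payload 8.1 kg.
Tool frame: the origin (TCP) lies on the centre line of the jaws, within the pads' length; the fingertips stand 17 mm ahead of it and the grasp point (between the pads) lies 2 mm behind it; z points along the fingers, y is the line along which they close (so a half turn about z gives the same grasp; the last joint's range is limited). The gripper opens to 93 mm and grips with 3 to 60 N. Pads are 15 mm wide; open, the fingers measure 128 mm over their backs; the gripper's body (75 mm by 188 mm) begins 65 mm behind the grasp point.
Start: joints at [-1.205, 0.13, 1.488, -0, 1.523, -0.085], TCP at [0.261, -0.54, 0.236] pointing down, gripper open.
Joint ranges: [-2.96, 2.96], [-0.89, 2.26], [0.02, 2.5], [-1.34, 4.48], [0, 2.73], [-2.66, 2.66]. Speed limits (rad/s): [2.39, 2.39, 2.79, 3.14, 3.14, 3.14].

INTERFACE

Orientations are given as a rotation vector (axis times angle).
In Python, from plant import robot, optics, close_job, models gives the robot as it stands.
- The arm moves only by the shell command python3 -m inch 'ROWS' [OPENING] [FORCE]. ROWS is a JSON object of lists of equal length, an entry for each row: "travel": the shift along the tool's x, y, z in m, a list of three; "spin": the turn about the tool's z in rad. In form: {"travel": [[x, y, z], ...], "spin": [spin, ...]}. A call has 1 to 10 rows; each row is the pose to reach, as a shift and turn from the pose commanded when the call began, along the tool's axes at that moment; what a row does not reach only later rows make up. A row lasts 1/12 s, in which the tool goes at most 41.7 mm and 7.16 degrees, less where a joint would pass 70% of its speed; a pose out of reach is approached as far as the arm can. A call with a gripper value outside its range is refused whole. OPENING is the closure, from 0 (fully open) to 1 (shut), set as the call begins (- or left out, the last holds). The fingers move at their own pace and stop on an object; FORCE is the grip in N (left out, the last holds). Time passes only in rows, so rows that repeat a pose let the fingers close. It gives the time, the measured TCP pose, the force, the opening and the grip force at its end, in the units of the state.
- robot.read_state(): the state, without advancing time (a new reading comes with each control period).
- optics.read_camera(name): name is "scene" or "top" or "wrist"; returns (picture, depth): 384x512x3 uint8, red, green, blue; 384x512 float32, m along the optical axis (not along the pixel's ray), 0 where there is no reading.
- optics.camera_info(name): a dict with "camera_matrix" (3x3 intrinsics, pixels), "view" (4x4, takes a point from world to camera coordinates). Camera axes: x right, y down, z forward; pixel columns grow to the right and rows downward; lengths in m; the calibration is good to about 2 mm. A picture is of the moment at which its call begins: read the wrist's pose just before it. camera_info takes no time and is no camera call; for the wrist camera it gives the pose at the moment of the call.
- close_job(): hands the job in; it is judged then, once.
Trained networks look in the newest picture that a camera, given by its name, has taken for a name from the list of things; names that differ only in an ending like _2 or _b are one class to them, and where a whole thing is asked for, a point or a joint stands for the part that bears it (a point fixed in the world has none). Each returns a list of dicts, best first, with "p" (0 to 1); they miss things now and then, are a little off and sometimes report something else, mostly with a low value. They report only what shows in the picture. A call takes as long as a camera call. They do not tell look-alikes from the thing itself.
- models.look_for(camera, name): "centre" ([x, y, z] in m, in world coordinates, good to about 4 mm: the middle of the surface that is visible of it).
- models.masks_of(camera, name): "region" (384x512 bool, what is visible of it).
The state is a dict: "t": time; "q": joint angles; "dq": joint speeds; "joint_torque": joint torques, N m; "tool_pos": TCP position; "orientation": TCP orientation; "force": force on the tool from outside, world axes, zero at the start; "wrist_torque": the same for the moment, N m; "opening": finger opening in m; "gripper_force": force on a finger pad.
Only numpy, scipy, OpenCV 4.12 (cv2) and the standard library are available. Lean on these libraries where they do the work, as an engineer would, in place of code of your own. Each camera call takes 0.05 s, during which the arm holds its last target. There are 200 camera calls.

TASK

I am coming with both hands full of peelings: push the stoneware jar that was left in front of the bin's pedal aside along the worktop, never lifting it, until there is a hand's width of free space between it and the pedal. Then press the bin's pedal right down with your fingertips so that the lid stands fully open, and keep it open for three full seconds while I drop them in. After that ease the pedal up slowly so that the lid shuts without a slam, and leave everything else where it stands.

Things in the scene. Friction and masses are not known exactly. Their poses are not given: they have to be found in the camera images.
- jar: the smaller of two plain stoneware jars with turned lids (84 mm across, 107 mm high, 0.4 to 0.8 kg, stands loose), the one that stands in front of the bin's pedal, about 25 mm from the pad. Origin: centre of its underside, z up. On the side nearer the middle of the worktop 200 mm are free. It slides upright when pushed at 40 to 65 mm height.
- bin: small round pedal bin, black foot, brushed steel mantle; 156 mm across, 210 mm high, with a flat round lid hinged at the back, 0 to 1.26 rad open; fixed to the worktop by its non-slip foot (it does not move). Origin: centre of its underside on the worktop; its own -x axis points to the front, where the pedal is; z up.
- pedal_pad (a point): centre of the top face of the bin's black ribbed pedal pad, 62 mm wide (along the bin's y), 42 mm deep, 152 mm in front of the bin's vertical axis; 74 mm lie between its centre and the bin's side. At rest this point is 45 mm above the worktop; fully pressed it is 18 mm above it, having moved straight down. Pressing takes about 8 to 14 N at first, less as the lid rises.
- bin_pedal (a joint): pedal angle: 0 at rest (lid shut), 0.28 rad fully pressed, against a stop (lid fully open). A rod ties it to the lid: the lid turns 4.5 rad for each rad of the pedal. There is no damper: a pedal let go flies up and the lid slams. Gently means that the pad rises at 40 mm/s or slower all the way.
- salt_shaker: bystander: glass salt shaker, 44 mm across, 90 mm high, near the bin; origin under its centre
- pepper_mill: bystander: turned wooden pepper mill, 58 mm across, 120 mm high, near the bin; origin under its centre
- egg_cup: bystander: egg cup, 49 mm across, 62 mm high, near the bin; origin under its centre
- pinch_bowl: bystander: small grey bowl, 58 mm across, 30 mm high, at the right towards the sink; origin under its centre
- garlic: bystander: garlic bulb, 53 mm, on the chopping board (300 by 190 mm, 18 mm thick, fixed) at the left; origin under its centre
- peeler: bystander: yellow peeler, 170 mm long, lying on the chopping board; origin under its middle
There are look-alikes about, which are no part of the job. Leave any turquoise look-alike of the jar alone.

How it is judged:
On the way, in this order (a step that is already met when the one before it is completed fails the run):
1. the jar has been pushed aside, clear of the pedal (horizontal distance between jar and pedal_pad above 0.14 m), for 0.2 s.
2. the fingers press the pedal down and hold the lid fully open, the jar still clear (value of joint bin_pedal above 0.245 rad and contact force between the fingers and bin above 0.5 N and height (world z) of the grasp point below 0.11 m and horizontal distance between jar and pedal_pad above 0.14 m), for 2.7 s.
At the end, for the whole second after the job is handed in: the pedal is up within 0.025 rad, so that the lid is shut within 0.11 rad; the jar stands upright on the worktop with its centre at least 140 mm from the centre of the pedal pad (value of joint bin_pedal below 0.025 rad and horizontal distance between jar and pedal_pad above 0.14 m and angle between jar's own z axis and vertical below 0.1 rad and height (world z) of jar below 0.01 m and linear speed of jar below 0.02 m/s); the robot touches nothing.
It fails at once if the jar is lifted off the worktop by 12 mm or tipped by more than 0.25 rad (height (world z) of jar above 0.012 m or angle between jar's own z axis and vertical above 0.25 rad).
It fails at once if the lid slams: it falls faster than 3.6 rad/s (the pad rises at over 75 mm/s) while less than 0.45 rad open (value of joint bin_pedal below 0.1 rad and velocity of joint bin_pedal below -0.8 rad/s).
It fails at once if a bystander is moved by more than 25 mm (distance of any of salt_shaker, pepper_mill, egg_cup, pinch_bowl, garlic, peeler from where it was at the start of the episode above 0.025 m).
It also fails if it takes over 58 s, if anything falls off the work surface, if the arm or the gripper's body presses on something with over 40 N, if the wrist force passes 120 N, or if a joint passes its speed limit or range.

## Working session

There is one attempt and no reset: what is moved stays moved. The work goes in short steps, Python scripts to look and compute and a shell command to move; the robot and the scene stay as the last step left them, time stands still between calls to the robot, and variables do not carry over. Pictures are saved under pics/ and viewed, at most 10 in all, crops included, and the job is handed in when it is done.

```bash
mkdir -p pics; ls
cat > h.py <<'E'
import numpy as np,cv2
from plant import robot,optics,models
def pts(cam,d):
    i=optics.camera_info(cam);K=np.array(i["camera_matrix"]);V=np.array(i["view"])
    v,u=np.indices(d.shape)
    P=np.stack([(u-K[0,2])/K[0,0]*d,(v-K[1,2])/K[1,1]*d,d],-1)
    return (P-V[:3,3])@V[:3,:3]
E
python3 - <<'E'
from h import *
s=robot.read_state();print(s["t"],s["tool_pos"],s["orientation"],s["opening"])
for c in("scene","top"):
    im,d=optics.read_camera(c);cv2.imwrite(f"pics/{c}0.png",im[:,:,::-1])
    for n in("jar","bin","pedal_pad","salt_shaker","pepper_mill","egg_cup"):
        print(c,n,[(np.round(r["centre"],3).tolist(),round(r["p"],2)) for r in models.look_for(c,n)])
E
```

```text
pics
0.0 [ 0.26124123 -0.53955564  0.23461607] [-3.06042987e+00 -7.01668779e-01  3.51460736e-04] 0.09251440102082806
scene jar [([0.601, 0.158, 0.072], 0.96), ([0.465, -0.048, 0.071], 0.89), ([0.726, 0.16, 0.083], 0.8)]
scene bin [([0.669, -0.074, 0.132], 0.96), ([0.666, 0.034, 0.047], 0.63)]
scene pedal_pad [([0.581, -0.064, 0.045], 0.48)]
scene salt_shaker [([0.634, -0.199, 0.046], 0.68)]
scene pepper_mill [([0.723, 0.03, 0.084], 0.76)]
scene egg_cup [([0.664, 0.033, 0.045], 0.92)]
top jar [([0.617, 0.15, 0.106], 0.83), ([0.484, -0.056, 0.103], 0.65), ([0.728, 0.143, 0.103], 0.56)]
top bin [([0.708, -0.095, 0.202], 0.87)]
top pedal_pad [([0.584, -0.077, 0.045], 0.64)]
top salt_shaker [([0.642, -0.21, 0.073], 0.8)]
top pepper_mill []
top egg_cup [([0.679, 0.038, 0.034], 0.69)]
```

View pics/scene0.png

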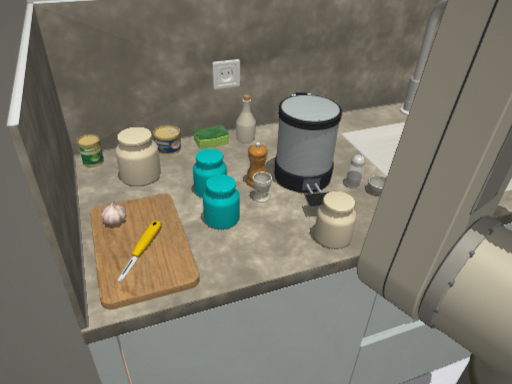

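View pics/top0.png

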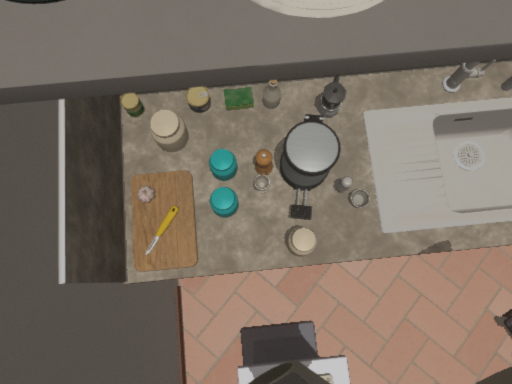

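Run:
```python
from h import *
im,d=optics.read_camera("top");P=pts("top",d)
for n in("jar","bin","pedal_pad"):
    for r in models.masks_of("top",n):
        Q=P[r["region"]&(d>0)];
        if n=="jar":Q=Q[(Q[:,2]>.06)]
        if n=="bin":Q=Q[Q[:,2]>.19]
        if n=="pedal_pad":Q=Q[(Q[:,2]>.03)&(Q[:,2]<.055)]
        if len(Q)<20: print(n,len(Q));continue
        (c,sz,a)=cv2.minAreaRect(Q[:,:2].astype(np.float32)*1000)
        print(n,r["p"],len(Q),np.round(cv2.minEnclosingCircle(Q[:,:2].astype(np.float32)),3) if 0 else np.round([*c,*sz,a],1),np.median(Q,0).round(3),Q.min(0).round(3),Q.max(0).round(3))
```

```text
jar 0.91 609 [740.  144.2  73.3  81.8  12.8] [0.736 0.144 0.103] [0.703 0.104 0.06 ] [0.777 0.186 0.114]
jar 0.63 640 [486.3 -65.4  79.   81.1  38.5] [ 0.485 -0.061  0.104] [ 0.447 -0.106  0.061] [ 0.527 -0.023  0.111]
jar 0.57 623 [624.7 150.1  74.5  81.8  19.9] [0.622 0.15  0.103] [0.587 0.111 0.061] [0.668 0.192 0.113]
bin 0.58 2559 [ 728.6 -109.9  152.3  164.6   41.2] [ 0.724 -0.106  0.205] [ 0.648 -0.182  0.19 ] [ 0.824 -0.029  0.214]
pedal_pad 0.75 344 [600.9 -79.2  61.   94.1  81.7] [ 0.58  -0.077  0.043] [ 0.551 -0.108  0.03 ] [ 0.649 -0.044  0.052]
pedal_pad 0.64 485 [654.  -66.2 154.4 178.1  61.1] [ 0.592 -0.074  0.045] [ 0.555 -0.176  0.03 ] [ 0.769 -0.028  0.055]
```

The scene picture shows the stoneware jar at (336,220), in front of the pedal at (316,195). The other two turquoise jars are look-alikes, near (210,175) and (221,203). In the top view the jar is at (303,240) and the pad at (301,212).

The measurements put the jar at about (0.487,-0.064) and the pad at about (0.574,-0.076), 88 mm apart, which is what the sizes given require. The free side is +y, so I'll push from the -y side with the fingers partly open as a cradle.

```bash
python3 -m inch '{"travel": [[0.371,-0.248,0],[0.371,-0.248,0],[0.371,-0.248,0],[0.371,-0.248,0],[0.371,-0.248,0],[0.371,-0.248,0],[0.371,-0.248,0],[0.371,-0.248,0],[0.371,-0.248,0],[0.371,-0.248,0]], "spin": [-1.12,-1.12,-1.12,-1.12,-1.12,-1.12,-1.12,-1.12,-1.12,-1.12]}' 0.57 20
python3 - <<'E'
from h import *
from scipy.spatial.transform import Rotation as R
s=robot.read_state();print(s["t"],s["tool_pos"],s["opening"],s["force"]);print(R.from_rotvec(s["orientation"]).as_matrix().round(3))
im,d=optics.read_camera("top");P=pts("top",d)
m=(abs(P[...,2]-.1085)<.004)&(abs(P[...,0]-.487)<.07)&(abs(P[...,1]+.06)<.07)
print(m.sum(),P[m].mean(0))
# lid + pad fits
L=P[(abs(P[...,2]-.21)<.006)&(abs(P[...,0]-.72)<.12)&(abs(P[...,1]+.1)<.12)]
print(len(L),[np.round(x,4) for x in cv2.minEnclosingCircle(L[:,:2].astype(np.float32))],L.mean(0))
m=(abs(P[...,2]-.045)<.006)&(P[...,0]<.603)&(P[...,0]>.53)&(abs(P[...,1]+.076)<.06)
print(m.sum(),P[m].mean(0),P[m].min(0),P[m].max(0),cv2.minAreaRect(P[m][:,:2].astype(np.float32)))
E
```

```text
t: 1.73
tool_pos: [0.473, -0.1788, 0.236]
orientation: [2.212, 2.23, 0.0]
force: [0.7, -0.5, 0.5]
opening: 0.0399
gripper_force: 0.0
1.7333 [ 0.47303181 -0.17880458  0.23601251] 0.0399012339147945 [ 0.70187415 -0.50807198  0.520271  ]
[[-0.008  1.     0.001]
 [ 1.     0.008 -0.   ]
 [-0.     0.001 -1.   ]]
260 [ 0.48798808 -0.06376648  0.10653004]
1703 [array([ 0.7296, -0.1067]), np.float64(0.0808)] [ 0.72441287 -0.10486566  0.2070566 ]
277 [ 0.57584454 -0.07513196  0.04367541] [ 0.55148551 -0.1070082   0.03904701] [ 0.60097838 -0.04363448  0.049597  ] ((0.5774325132369995, -0.07543659955263138), (0.06155756115913391, 0.04408378526568413), 79.24446105957031)
```

```bash
python3 -m inch '{"travel": [[0.01,0.015,0.04],[0.01,0.015,0.08],[0.01,0.015,0.12],[0.01,0.015,0.15],[0.01,0.015,0.17],[0.01,0.015,0.18],[0.01,0.015,0.18]], "spin": [0,0,0,0,0,0,0]}'
python3 -m inch '{"travel": [[0.01,0,0],[0.02,0,0],[0.03,0,0],[0.04,0,0],[0.05,0,0],[0.06,0,0],[0.07,0,0],[0.075,0,0],[0.08,0,0],[0.085,0,0]], "spin": [0,0,0,0,0,0,0,0,0,0]}'
```

```text
t: 2.37
tool_pos: [0.4854, -0.17, 0.0531]
orientation: [-2.219, -2.218, 0.003]
force: [-0.4, -0.2, -0.2]
opening: 0.0398
gripper_force: 0.0
t: 3.2
tool_pos: [0.488, -0.086, 0.0564]
orientation: [2.219, 2.22, -0.001]
force: [-0.2, -6.0, 3.5]
opening: 0.0399
gripper_force: 3.0
```

```bash
python3 -m inch '{"travel": [[0.006,0,0],[0.013,0,0],[0.02,0,0],[0.027,0,0],[0.034,0,0],[0.041,0,0],[0.048,0,0],[0.055,0,0],[0.062,0,0],[0.067,0,0]], "spin": [0,0,0,0,0,0,0,0,0,0]}'
python3 -m inch '{"travel": [[0.007,0,0],[0.014,0,0],[0.021,0,0],[0.028,0,0],[0.035,0,0],[0.042,0,0],[0.049,0,0],[0.056,0,0],[0.062,0,0],[0.067,0,0]], "spin": [0,0,0,0,0,0,0,0,0,0]}'
python3 -m inch '{"travel": [[0,0,0],[-0.02,0,0],[-0.05,0,0],[-0.08,0,0],[-0.08,0,-0.03],[-0.08,0,-0.07],[-0.08,0,-0.1]], "spin": [0,0,0,0,0,0,0]}' 1 20
python3 - <<'E'
from h import *
im,d=optics.read_camera("top");P=pts("top",d);cv2.imwrite("pics/top1.png",im[:,:,::-1])
m=(abs(P[...,2]-.1085)<.005)&(abs(P[...,0]-.487)<.06)&(P[...,1]>.04)&(P[...,1]<.15)
print(m.sum(),P[m].mean(0),P[m].min(0),P[m].max(0)); print(robot.read_state()["q"])
im,d=optics.read_camera("scene");cv2.imwrite("pics/scene1.png",im[:,:,::-1])
E
```

```text
t: 4.03
tool_pos: [0.4879, -0.0189, 0.0563]
orientation: [2.22, 2.22, -0.0]
force: [0.1, -6.8, 4.0]
opening: 0.0401
gripper_force: 3.2
t: 4.87
tool_pos: [0.4878, 0.048, 0.0563]
orientation: [2.22, 2.22, -0.001]
force: [0.6, -7.4, 4.4]
opening: 0.0402
gripper_force: 3.3
t: 5.45
tool_pos: [0.4867, -0.0319, 0.1571]
orientation: [-2.222, -2.219, 0.0]
force: [1.4, 0.1, -0.1]
opening: 0.0012
gripper_force: 0.0
315 [0.48736922 0.09196118 0.10600394] [0.45657468 0.0611759  0.10354322] [0.51914717 0.12310333 0.11183616]
[-1.70497146e-01 -1.29518449e-01  1.88022374e+00  7.78436726e-04
  1.38240300e+00 -1.69968246e-01]
```

View pics/scene1.png

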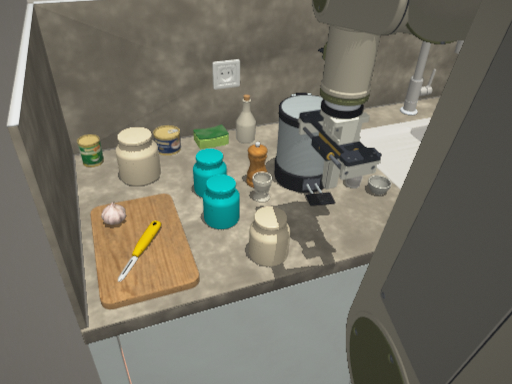

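The scene picture shows the jar upright at (269,237) and the pedal free at (318,198). The jar is about 189 mm from the pad, and the bystanders have not moved. Next I'll turn the gripper so its narrow side faces the bin, then go over the pad.

```bash
python3 -m inch '{"travel": [[-0.043,0,-0.03],[-0.043,0,-0.04],[-0.043,0,-0.04],[-0.043,0,-0.04],[-0.043,0,-0.04],[-0.043,0,-0.04],[-0.043,0,-0.04],[-0.043,0,-0.04],[-0.043,0,-0.04],[-0.043,0,-0.04]], "spin": [0.12,0.24,0.36,0.48,0.6,0.72,0.84,0.96,1.08,1.2]}'
python3 -m inch '{"travel": [[0,0,0],[0,0,0],[0,0,0],[0,0,0],[0,0,0],[0,0,0],[0,0,0]], "spin": [0.12,0.24,0.36,0.48,0.56,0.56,0.56]}'
python3 - <<'E'
from h import *
from scipy.spatial.transform import Rotation as R
s=robot.read_state();M=R.from_rotvec(s["orientation"]).as_matrix()
print(s["tool_pos"],s["opening"],M.round(3).tolist(),"to go",M.T@(np.array([.574,-.075,.075])-s["tool_pos"]))
E
```

```text
t: 6.38
tool_pos: [0.4868, -0.0741, 0.1945]
orientation: [-3.088, -0.57, 0.002]
force: [-0.2, 0.2, -0.8]
opening: 0.0004
gripper_force: 0.0
t: 6.97
tool_pos: [0.4869, -0.0743, 0.1948]
orientation: [-3.127, 0.292, 0.002]
force: [-0.2, -1.0, -1.0]
opening: 0.0001
gripper_force: 0.0
[ 0.48692919 -0.07426921  0.19483145] 9.060493754634025e-05 [[0.983, -0.185, -0.001], [-0.185, -0.983, 0.001], [-0.001, -0.001, -1.0]] to go [ 0.08585581 -0.01533139  0.11972955]
```

```bash
python3 -m inch '{"travel": [[0.03,-0.005,0],[0.06,-0.01,0],[0.086,-0.015,0.01],[0.086,-0.015,0.04],[0.086,-0.015,0.075],[0.086,-0.015,0.1],[0.086,-0.015,0.115],[0.086,-0.015,0.12],[0.086,-0.015,0.12]], "spin": [0,0,0,0,0,0,0,0,0]}'
python3 - <<'E'
from h import *
im,d=optics.read_camera("scene");cv2.imwrite("pics/scene2.png",cv2.resize(im[110:300,200:420,::-1],None,fx=3,fy=3))
E
```

```text
t: 7.72
tool_pos: [0.5731, -0.0757, 0.0736]
orientation: [-3.127, 0.293, 0.006]
force: [-0.2, 1.2, -0.1]
opening: 0.0004
gripper_force: 0.0
```

View pics/scene2.png

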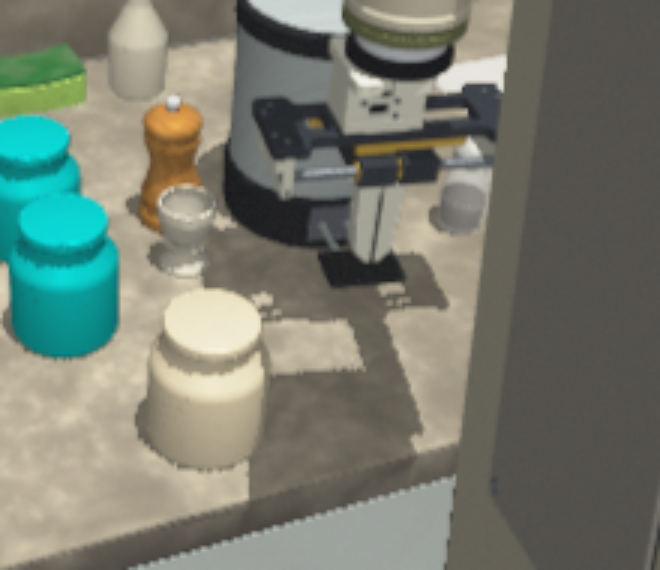

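The crop shows the closed fingertips over the black pad at (370,260), with the gripper body clear of the bin. Now I'll press.

```bash
python3 -m inch '{"travel": [[0,0,0.006],[0,0,0.012],[0,0,0.015],[0,0,0.018],[0,0,0.021],[0,0,0.024],[0,0,0.027],[0,0,0.03],[0,0,0.033],[0,0,0.035]], "spin": [0,0,0,0,0,0,0,0,0,0]}'
python3 -m inch '{"travel": [[0,0,0.002],[0,0,0.003],[0,0,0.004],[0,0,0.005],[0,0,0.005]], "spin": [0,0,0,0,0]}'
python3 - <<'E'
from h import *
im,d=optics.read_camera("scene");cv2.imwrite("pics/scene3.png",im[:,:,::-1])
E
```

```text
t: 8.6
tool_pos: [0.5745, -0.0761, 0.0413]
orientation: [3.128, -0.296, -0.0]
force: [-3.8, -0.1, 8.1]
opening: 0.0008
gripper_force: 3.7
t: 9.02
tool_pos: [0.5749, -0.0762, 0.036]
orientation: [3.127, -0.297, 0.001]
force: [-2.0, -0.3, 5.0]
opening: 0.0002
gripper_force: 2.6
```

View pics/scene3.png

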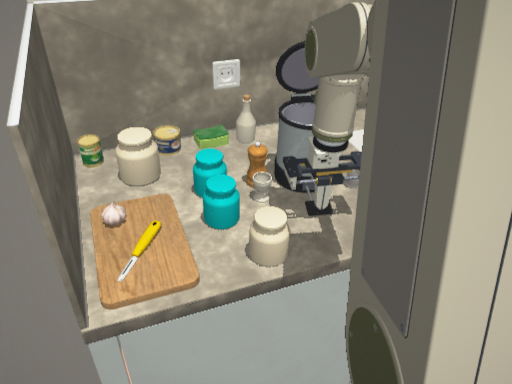

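The lid stands open at (297,70). I'll press on until I feel the stop, then hold for more than 3 s.

```bash
python3 -m inch '{"travel": [[0,0,0.0005],[0,0,0.001],[0,0,0.0015],[0,0,0.002],[0,0,0.002]], "spin": [0,0,0,0,0]}'
```

```text
t: 9.48
tool_pos: [0.5751, -0.0763, 0.035]
orientation: [3.127, -0.297, 0.001]
force: [-6.2, 1.4, 13.9]
opening: 0.0008
gripper_force: 7.6
```

The force has risen to 14 N at a tip height of 18 mm, so the pedal is on its stop. Holding for about 4 s.

```bash
for i in 1 2 3 4 5; do python3 -m inch '{"travel": [[0,0,0],[0,0,0],[0,0,0],[0,0,0],[0,0,0],[0,0,0],[0,0,0],[0,0,0],[0,0,0],[0,0,0]], "spin": [0,0,0,0,0,0,0,0,0,0]}' | egrep "^t:|tool_pos|^force"; done
```

```text
t: 10.32
tool_pos: [0.5751, -0.0763, 0.035]
force: [-5.8, 0.8, 13.5]
t: 11.15
tool_pos: [0.5751, -0.0763, 0.035]
force: [-6.4, 2.0, 13.6]
t: 11.98
tool_pos: [0.5751, -0.0762, 0.035]
force: [-6.5, 1.1, 13.6]
t: 12.82
tool_pos: [0.5751, -0.0763, 0.0351]
force: [-5.9, 0.7, 13.3]
t: 13.65
tool_pos: [0.5751, -0.0762, 0.035]
force: [-6.7, 1.0, 12.7]
```

```bash
for i in 1 2 3; do python3 -m inch '{"travel": [[0,0,-0.0012],[0,0,-0.0024],[0,0,-0.0036],[0,0,-0.0048],[0,0,-0.006],[0,0,-0.0072],[0,0,-0.0084],[0,0,-0.0096],[0,0,-0.0108],[0,0,-0.012]], "spin": [0,0,0,0,0,0,0,0,0,0]}' | egrep "^t:|tool_pos|^force"; done
```

```text
t: 14.48
tool_pos: [0.5744, -0.0761, 0.0458]
force: [-4.2, 0.3, 5.7]
t: 15.32
tool_pos: [0.5751, -0.0763, 0.0584]
force: [-3.0, 0.7, 7.4]
t: 16.15
tool_pos: [0.5746, -0.0761, 0.0697]
force: [-0.1, -0.1, -0.3]
```

Contact has ended, so the pedal should be up. I'll rise clear and check.

```bash
python3 -m inch '{"travel": [[0,0,-0.01],[0,0,-0.03],[-0.01,0,-0.06],[-0.03,0,-0.09],[-0.05,0,-0.12],[-0.08,0,-0.14],[-0.11,0,-0.16],[-0.12,0,-0.16],[-0.12,0,-0.16],[-0.12,0,-0.16]], "spin": [0,0,0,0,0,0,0,0,0,0]}'
python3 - <<'E'
from h import *
im,d=optics.read_camera("scene");cv2.imwrite("pics/scene4.png",im[:,:,::-1])
for n in("pedal_pad","jar"):
    print(n,[(np.round(r["centre"],3).tolist(),round(r["p"],2)) for r in models.look_for("scene",n)])
E
```

```text
t: 16.98
tool_pos: [0.457, -0.0536, 0.2305]
orientation: [3.127, -0.297, 0.003]
force: [-0.0, 0.6, 0.0]
opening: 0.0007
gripper_force: 0.0
pedal_pad [([0.577, -0.074, 0.047], 0.9)]
jar [([0.725, 0.162, 0.08], 0.82), ([0.601, 0.16, 0.07], 0.79), ([0.466, 0.106, 0.075], 0.64)]
```

View pics/scene4.png

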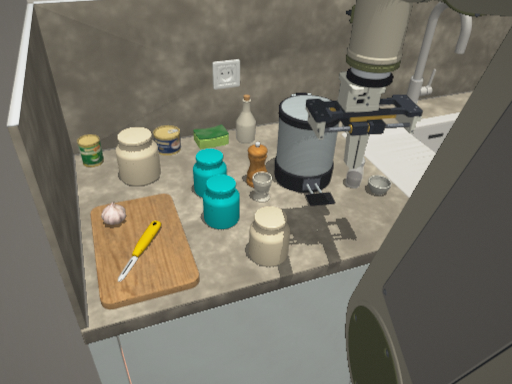

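The lid is shut at (308,105), the pad is back up at (319,198) at a height of about 46 mm, and the jar stands upright at (269,237). The robot is clear of everything.

```bash
python3 -c "
from plant import close_job
print(close_job())"
```

```text
the job is handed in; nothing more can be done
None
```

The job is done and handed in, though no verdict came back: the jar stands upright about 189 mm from the pedal pad, the lid was held fully open for about 4 s and eased shut at about 15 mm/s, and nothing else appears to have moved in the last picture.

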